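Clamp a bottle with the star wheel

TASK

Stand the amber bottle upright in the V of the bottle clamp and let go of it. Then, with the side of the gripper, push the spokes of the star wheel round one after another, clockwise as seen from the front, and feel for the jaw closing until it holds the bottle against the V with about 20 N: less than 12 N is too loose and more than 28 N may crack the glass. Move the jaw by the wheel only, never push the wheel with more than 25 N, and leave the other glassware and the dish where they are.

Things in the scene. Friction and masses are not known exactly. Their poses are not given: they have to be found in the camera images.
- bottle: amber glass bottle with a black screw cap, 98 mm tall, 0.13 to 0.26 kg; round body 52 mm in diameter, best gripped 40 to 55 mm above its foot; the cap is 33 mm wide. Origin at the centre of its underside, z up.
- clamp: bottle clamp fixed to the bench: grey plate (x -60 to 50, y -130 to 125 mm, 12 thick); origin on the bench under it, -x to its front (the wheel's side), +y left seen from the front. The aluminium V (top z 62, 60 wide, faces 30 degrees off x) is at the -y end and opens to +y; the jaw (top z 73) comes along -y. Grey gear housing: x -62 to -32, y 47 to 103, 118 high.
- seat (a point): where the centre of the bottle's underside is when the bottle rests in the V: on the plate's top, 12 mm above the bench, at x = 0, y = -55 mm in the clamp's frame. Axes as the clamp's.
- jaw: sliding jaw with black rubber pad 44 mm wide, 40 high. Axes as the clamp's; moves along its -y, 10 mm per radian of wheel. Origin mid width on the plate's top; the pad's face stands 0 to 9 mm nearer the V than the origin, set by a screw, differently each time and not reported. Once the pad bears on the seated bottle the squeeze grows by roughly 16 N per mm (16 N per 0.1 rad of wheel).
- wheel_axis (a point): centre of the star wheel, on its axis, in the plane of its spokes: x = -90, y = 75, z = 95 mm in the clamp's frame. The axis lies along the clamp's x. The wheel stays where it is left: turning it free takes about 0.30 N m (6 N at 50 mm from the axis), and each 10 N of squeeze on the bottle adds 0.10 N m (2 N at 50 mm).
- star_wheel: upright star wheel: hub 36 mm wide, 18 thick; five 9 mm steel spokes at 72 degrees with black 18 mm end balls, centred 66 mm from the axis. Origin at its centre. Its x axis is the clamp's; its roll about it grows clockwise seen from the front (top to -y), closing the jaw; at roll 0 one spoke is up.
- flask: bystander: conical glass flask 61 mm wide, 107 mm tall. Origin at the centre of its underside.
- beaker: bystander: small glass beaker 53 x 59 x 70 mm. Origin at the centre of its underside.
- dish: bystander: lidded dish 59 mm wide, 15 mm high. Origin at the centre of its underside.
- vial: bystander: small capped glass vial 21 mm wide, 47 mm tall. Origin at the centre of its underside.
There are look-alikes about, which are no part of the job. There is more than one size of the bottle; the job needs the smaller.

How it is judged:
On the way, in this order (a step that is already met when the one before it is completed fails the run):
1. the bottle stands upright on the clamp's plate, within 15 mm of its seat in the V, and is let go (horizontal distance between bottle and seat below 0.015 m and z of bottle in the frame of seat between -0.004 and 0.004 m and angle between bottle's own z axis and vertical below 0.1 rad and contact force between the fingers and bottle below 0.1 N), for 0.2 s.
2. turned by its star wheel, the jaw squeezes the bottle with more than 11 N (contact force between jaw and bottle above 11 N), for 0.2 s.
At the end, for the whole second after the job is handed in: The bottle stands still on the clamp's plate, upright within 0.08 rad, within 6 mm of its seat in the V and within 4 mm of the plate's height, and the jaw squeezes it with 11 to 29 N (contact force between jaw and bottle between 11 and 29 N and horizontal distance between bottle and seat below 0.006 m and z of bottle in the frame of seat between -0.004 and 0.004 m and angle between bottle's own z axis and vertical below 0.08 rad and linear speed of bottle below 0.01 m/s); the robot touches nothing.
It fails at once if the jaw squeezes the bottle with more than 29 N (contact force between jaw and bottle above 29 N).
It fails at once if the wheel is pushed with more than 25 N (contact force between any of the fingers, the arm and star_wheel above 25 N).
It fails at once if the jaw is pushed directly (more than 8 N from the robot) (contact force between any of the fingers, the arm and jaw above 8 N).
It fails at once if a bystander (flask, beaker, dish or vial) is moved more than 20 mm (distance of any of flask, beaker, dish, vial from where it was at the start of the episode above 0.02 m).
It also fails if it takes over 72 s, if anything falls off the work surface, if the arm or the gripper's body presses on something with over 40 N, if the wrist force passes 120 N, or if a joint passes its speed limit or range.

ROBOT

A 6-joint arm with a two-finger parallel gripper is mounted at the origin on a cart in front of the work surface, level with it; the furniture and walls round the work are solid. World frame = base frame: x ahead of the robot, y to its left, z up, the work surface at z = 0. Lengths are in m, angles in rad, forces in N, time in s.
With the tool pointing down it reaches from about 0.325 to 0.775 m from the base axis. Payload 5.5 kg.
Tool frame: the origin (TCP) lies midway between the tips of the shut fingers; the grasp point (between the pads) lies 19 mm behind it; z points along the fingers, y is the line along which they close (so a half turn about z gives the same grasp; the last joint's range is limited). The gripper opens to 85 mm and grips with 20 to 120 N. Pads are 22 mm wide; open, the fingers measure 114 mm over their backs; the gripper's body (76 mm by 85 mm) begins 54 mm behind the grasp point. The pads swing forward as they close: fully open they stand 13 mm farther back than shut.
Start: joints at [-1.242, 0.091, 1.231, -0, 1.82, -0.057], TCP at [0.226, -0.556, 0.199] pointing down, gripper open.
Joint ranges: [-2.87, 2.87], [-0.86, 2.18], [0.17, 2.46], [-1.51, 4.65], [0.06, 2.69], [-2.65, 2.65]. Speed limits (rad/s): [2.57, 2.57, 3.01, 3.14, 3.14, 3.14].

INTERFACE

Orientations are given as a rotation vector (axis times angle).
In Python, from plant import readout, optics, robot gives the robot as it stands.
- The arm moves only by the tool carry_out, never from a script. Its argument "moves" is text: rows parted by semicolons, each of 5 numbers parted by spaces: the finger opening in cm, from 0 to 8.54, then the shift along the tool's x, y, z in cm, then the turn about the tool's z in rad. In form: fingers tx ty tz roll; .... A call has 1 to 10 rows; each row is the pose to reach, as a shift and turn from the pose commanded when the call began, along the tool's axes at that moment; what a row does not reach only later rows make up. A row lasts 1/10 s, in which the tool goes at most 50 mm and 8.59 degrees, less where a joint would pass 70% of its speed; a pose out of reach is approached as far as the arm can. A call with a gripper value outside its range is refused whole. The fingers move at their own pace and stop on an object; "squeeze" is the grip in N (left out, the last holds). Time passes only in rows, so rows that repeat a pose let the fingers close. It gives the time, the measured TCP pose, the force, the opening and the grip force at its end, in the units of the state.
- readout.read_state(): the state, without advancing time (a new reading comes with each control period).
- optics.get_image(name): name is "scene" or "top" or "wrist"; returns (picture, depth): 420x560x3 uint8, red, green, blue; 420x560 float32, m along the optical axis (not along the pixel's ray), 0 where there is no reading.
- optics.camera_info(name): a dict with "fov_y" (degrees; the focal length in pixels is half the picture's height over the tangent of half this angle, whatever the lens; pixels are square), "cx", "cy" (the principal point, pixels), "extrinsics" (4x4, takes a point from camera to world coordinates). Camera axes: x right, y up, looking along -z (the intrinsics and any distortion apply to the point x, -y, -z); pixel columns grow to the right and rows downward; lengths in m; the calibration is good to about 2 mm. A picture is of the moment at which its call begins: read the wrist's pose just before it. camera_info takes no time and is no camera call; for the wrist camera it gives the pose at the moment of the call.
- robot.hand_in(): hands the job in; it is judged then, once.
The state is a dict: "t": time; "joint_positions": joint angles; "qd": joint speeds; "effort": joint torques, N m; "tool_pos": TCP position; "eef_rot": TCP orientation; "contact_force": force on the tool from outside, world axes, zero at the start; "moment": the same for the moment, N m; "width": finger opening in m; "grip_force": force on a finger pad.
Only numpy, scipy, OpenCV 4.12 (cv2) and the standard library are available. Lean on these libraries where they do the work, as an engineer would, in place of code of your own. Each camera call takes 0.05 s, during which the arm holds its last target. There are 200 camera calls.

## Working session

There is one attempt and no reset: what is moved stays moved. The work goes in short steps, Python scripts to look and compute and a tool call to move; the robot and the scene stay as the last step left them, time stands still between calls to the robot, and variables do not carry over. Pictures are saved under pics/ and viewed, at most 10 in all, crops included, and the job is handed in when it is done.

Besides the shell and the picture viewer there is one more tool, called in YAML: its name, and indented under it one key for each argument. carry_out: Moves the arm, as the interface text tells. Its arguments: {"type":"object","properties":{"moves":{"type":"string"},"squeeze":{"type":"number"}},"required":["moves"]}

```bash
mkdir -p pics; ls
cat > h.py <<'E'
import numpy as np,cv2
from plant import readout,optics,robot
def grab(n):
    ci=optics.camera_info(n); im,d=optics.get_image(n)
    return im,d,ci
def pts(d,ci):
    h,w=d.shape; f=h/2/np.tan(np.radians(ci['fov_y'])/2)
    v,u=np.mgrid[:h,:w]
    p=np.stack([(u-ci['cx'])/f*d,-(v-ci['cy'])/f*d,-d,np.ones_like(d)],-1)
    P=p@np.array(ci['extrinsics']).T
    P=P[...,:3]; P[d==0]=np.nan
    return P
E
python3 - <<'E'
from h import *
for n in('scene','top'):
    im,d,ci=grab(n); print({k:v for k,v in ci.items()})
    np.savez(n,im=im,d=d,P=pts(d,ci))
    cv2.imwrite(f'pics/{n}.png',cv2.cvtColor(im,cv2.COLOR_RGB2BGR))
print(readout.read_state())
E
```

```text
pics
{'fov_y': 44.92107133934989, 'cx': 273.6919578666604, 'cy': 203.0699817379815, 'extrinsics': array([[ 0.88600115,  0.29692825, -0.35613982,  0.10818594],
       [-0.46325139,  0.53370638, -0.70749957, -1.05137815],
       [-0.02000251,  0.7918277 ,  0.6104169 ,  0.83187798],
       [ 0.        ,  0.        ,  0.        ,  1.        ]])}
{'fov_y': 48.86025726182244, 'cx': 285.84767893976726, 'cy': 212.69126704483764, 'extrinsics': array([[-0.02062778,  0.9891774 , -0.14526724,  0.3373652 ],
       [-0.99957946, -0.02336662, -0.01717266, -0.18562533],
       [-0.02038121,  0.14485191,  0.98924341,  1.44884519],
       [ 0.        ,  0.        ,  0.        ,  1.        ]])}
{'t': 0.1, 'joint_positions': array([-1.24167014e+00,  9.17912227e-02,  1.23174837e+00,  3.48635709e-05,
        1.81981215e+00, -5.67069610e-02]), 'qd': array([ 9.36363831e-04, -2.30158707e-03, -1.33208874e-03, -9.36900573e-04,
       -1.06236463e-03,  2.66294848e-05]), 'effort': array([ 3.31815514e-03, -4.60217643e+01, -4.19218540e+01,  2.34962897e-06,
        1.06300213e-02, -2.05050372e-05]), 'tool_pos': array([ 0.22570575, -0.55559845,  0.19846907]), 'eef_rot': array([-3.08159616e+00, -6.01991149e-01,  3.22433468e-04]), 'contact_force': array([ 0.48346327,  0.87881083, -0.21180161]), 'moment': array([-0.02912996, -0.04601569,  0.05469853]), 'grip_force': 0.0, 'width': 0.08553757146576882}
```

View pics/scene.png

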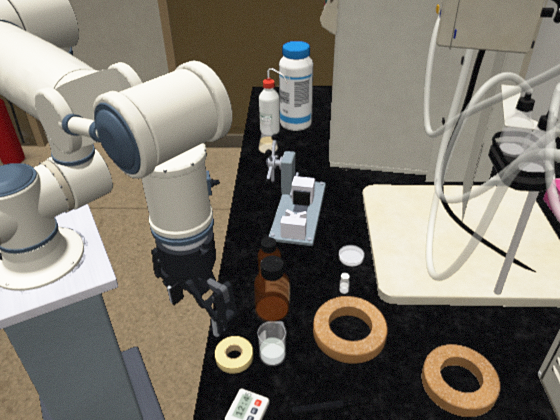

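View pics/top.png

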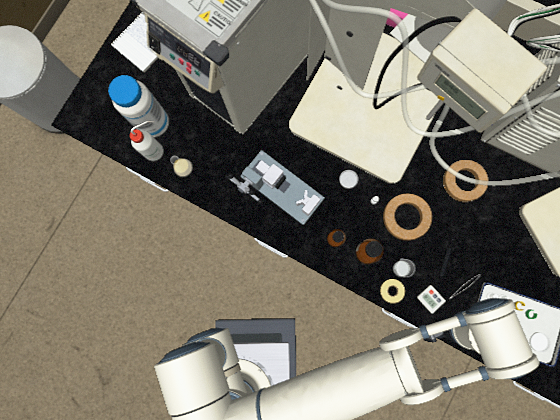

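The top view shows the small amber bottle near (337,238) and the larger one at (369,250). The clamp runs from (245,165) to (320,210), with its wheel at about (243,186) and the V at about (308,203). The beaker is at (404,268), the dish at (348,179) and the vial at (375,200).

```bash
cat > m.py <<'E'
from h import *
z=np.load('top.npz');im=z['im'];P=z['P'];hsv=cv2.cvtColor(im,cv2.COLOR_RGB2HSV)
np.set_printoptions(precision=4,suppress=True)
for (u,v) in [(337,236),(341,237),(334,240),(369,250),(345,180),(375,200),(404,268),(300,200),(290,205),(257,158),(275,170),(265,180),(310,215),(240,186),(308,203),(282,184)]:
    print((u,v),im[v,u],P[v,u])
# plate: z ~12mm grey pixels in region
reg=np.zeros(P.shape[:2],bool);reg[140:235,225:335]=1
m=reg&(abs(P[...,2]-.012)<.006)&(im.min(-1)>70)
m=cv2.morphologyEx(m.astype(np.uint8),cv2.MORPH_OPEN,np.ones((3,3)))
print(m.sum(),np.nanmedian(P[m>0],0))
r=cv2.minAreaRect(P[m>0][:,:2].astype(np.float32)*1000);print(r,cv2.boxPoints(r))
# bottle cluster
for (a,b,c,d) in [(222,255,322,351),(235,270,352,388)]:
    reg=np.zeros(P.shape[:2],bool);reg[a:b,c:d]=1
    mm=reg&(P[...,2]>.088)
    q=P[mm];print('cap',mm.sum(),np.median(q,0),q.min(0),q.max(0))
    mm=reg&(P[...,2]>.02);q=P[mm];print('all',q.min(0),q.max(0))
big=cv2.resize(im[140:280,220:420],None,fx=4,fy=4,interpolation=cv2.INTER_CUBIC)
cv2.imwrite('pics/topc.png',cv2.cvtColor(big,cv2.COLOR_RGB2BGR))
E
python3 m.py
```

```text
(337, 236) [38 38 41] [ 0.4629 -0.31    0.1023]
(341, 237) [46 46 47] [ 0.4602 -0.3221  0.0966]
(334, 240) [33 25 21] [ 0.4522 -0.3016  0.0933]
(369, 250) [41 44 44] [ 0.4181 -0.3958  0.1353]
(345, 180) [208 214 213] [ 0.6476 -0.3496  0.0162]
(375, 200) [247 248 245] [ 0.5754 -0.4347  0.0507]
(404, 268) [213 219 216] [ 0.3679 -0.5176  0.0227]
(300, 200) [234 232 237] [ 0.5792 -0.2054  0.0609]
(290, 205) [143 161 167] [ 0.5724 -0.1743  0.013 ]
(257, 158) [145 160 166] [ 0.7285 -0.0717  0.0083]
(275, 170) [231 233 238] [ 0.6712 -0.1315  0.0757]
(265, 180) [134 132 133] [ 0.6423 -0.1001  0.0689]
(310, 215) [121 136 140] [ 0.5411 -0.2367 -0.0012]
(240, 186) [178 184 195] [ 0.6168 -0.0285  0.1109]
(308, 203) [230 233 238] [ 0.5695 -0.2295  0.0603]
(282, 184) [82 89 93] [ 0.6407 -0.1504  0.0115]
1309 [ 0.6172 -0.1684  0.0124]
((633.6271362304688, -148.24502563476562), (253.71484375, 110.0894775390625), 50.99239730834961) [[ 511.0069 -212.1747]
 [ 596.5533 -281.4676]
 [ 756.2474  -84.3153]
 [ 670.701   -15.0224]]
cap 103 [ 0.4629 -0.3132  0.0971] [ 0.4482 -0.3281  0.0894] [ 0.4778 -0.2964  0.1041]
all [ 0.4387 -0.3345  0.0212] [ 0.4887 -0.2855  0.1041]
cap 403 [ 0.4182 -0.4034  0.1307] [ 0.3885 -0.4417  0.0881] [ 0.456  -0.3741  0.1447]
all [ 0.3846 -0.4426  0.0208] [ 0.4569 -0.3721  0.1447]
```

View pics/topc.png

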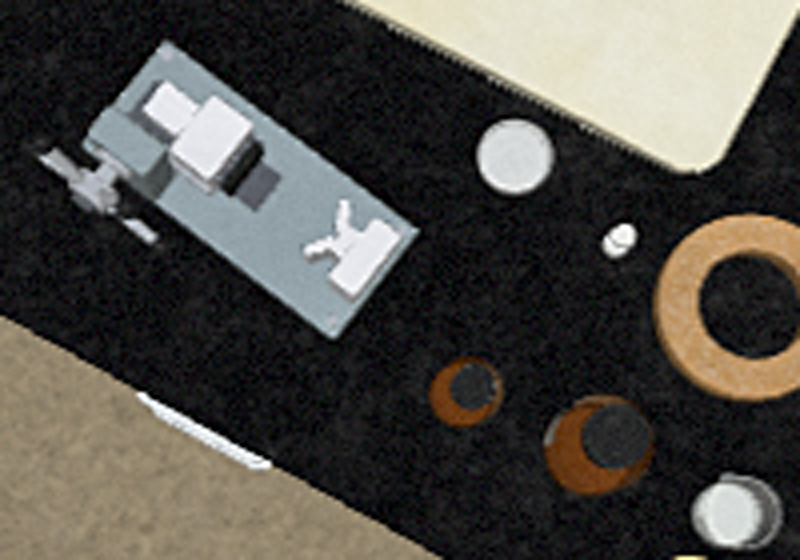

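carry_out:
  moves: "8.5 4.5 -2 0 -0.07; 8.5 9 -4 0 -0.14; 8.5 13.5 -6 0 -0.21; 8.5 18 -8 0 -0.28; 8.5 22.5 -10 0 -0.36; 8.5 27 -12 0 -0.43; 8.5 31.2 -13.7 0 -0.505; 8.5 31.2 -13.7 0 -0.505; 8.5 31.2 -13.7 0 -0.505; 8.5 31.2 -13.7 0 -0.505"

```text
t: 1.1
tool_pos: [0.4626, -0.3122, 0.1991]
eef_rot: [-2.836, -1.351, 0.001]
contact_force: [-0.1, -0.3, 0.5]
width: 0.0851
grip_force: 0.0
```

Run:
```python
from h import *
np.set_printoptions(precision=4,suppress=True)
s=readout.read_state();print(s['t'],s['tool_pos'],s['eef_rot'],s['joint_positions'])
im,d,ci=grab('wrist');P=pts(d,ci);np.savez('w1',im=im,d=d,P=P)
cv2.imwrite('pics/w1.png',cv2.cvtColor(im,cv2.COLOR_RGB2BGR))
print(ci['extrinsics'])
hsv=cv2.cvtColor(im,cv2.COLOR_RGB2HSV)
near=np.hypot(P[...,0]-.463,P[...,1]+.311)<.05
for lo,hi in((.015,.09),(.09,.11)):
    m=near&(P[...,2]>lo)&(P[...,2]<hi);q=P[m]
    print(m.sum(),np.percentile(q,1,0),np.percentile(q,99,0))
# jaw & V from top view
z=np.load('top.npz');Q=z['P'];I=z['im']
R=np.array([[.777,-.6295],[.6295,.777]])
c=(Q[...,:2]-[.6391,-.1495])@R.T
reg=(abs(c[...,0])<.03)&(abs(c[...,1])<.13)
for lo,hi,n in((.055,.068,'V'),(.069,.085,'jaw'),(.03,.068,'mid')):
    m=reg&(Q[...,2]>lo)&(Q[...,2]<hi);q=c[m];
    for nm,k in(('V',q[:,1]<-.03),('J',q[:,1]>-.03)):
        if k.sum():print(n,nm,k.sum(),q[k].min(0),q[k].max(0))
```

```text
1.1 [ 0.4626 -0.3122  0.1991] [-2.8357 -1.3513  0.0012] [-0.6543 -0.0213  1.3463 -0.0005  1.8173  0.027 ]
[[ 0.7764  0.596   0.2049  0.5146]
 [-0.6302  0.7349  0.2506 -0.2477]
 [-0.0012 -0.3237  0.9462  0.3745]
 [ 0.      0.      0.      1.    ]]
1818 [ 0.4391 -0.3338  0.0165] [ 0.4879 -0.2864  0.0883]
1391 [ 0.4461 -0.3289  0.0912] [ 0.4773 -0.2975  0.1003]
V V 232 [-0.0294 -0.1257] [ 0.0297 -0.073 ]
V J 79 [-0.0282  0.0012] [0.0274 0.0557]
jaw J 198 [-0.028   0.0143] [0.0274 0.055 ]
mid V 263 [-0.0297 -0.126 ] [ 0.0297 -0.073 ]
mid J 243 [-0.0299  0.0009] [0.0274 0.098 ]
```

View pics/w1.png

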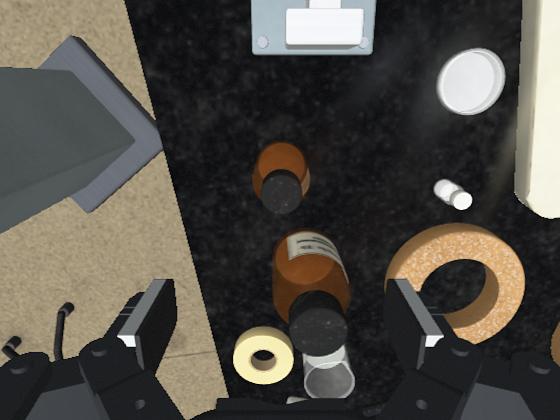

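The wrist view shows the small bottle at (282,180), clear of the large one at (315,290), and the clamp's V end at (313,30). The tool is centred over the small bottle.

carry_out:
  moves: "8.5 0 0 4 0; 8.5 0 0 8 0; 8.5 0 0 12 0; 8.5 0 0 15 0; 8.5 0 0 17.4 0; 8.5 0 0 17.4 0; 8.5 0 0 17.4 0; 3 0 0 17.4 0; 3 0 0 17.4 0; 3 0 0 17.4 0"
  squeeze: 40

```text
t: 2.15
tool_pos: [0.464, -0.3123, 0.0277]
eef_rot: [2.833, 1.352, 0.002]
contact_force: [-3.8, 2.6, 7.2]
width: 0.0454
grip_force: 38.9
```

carry_out:
  moves: "3 0 0 0 0; 3 0 0 0 0; 3 0 0 0 0; 3 0 0 0 0"

```text
t: 2.55
tool_pos: [0.4639, -0.3122, 0.0278]
eef_rot: [2.833, 1.352, 0.001]
contact_force: [-1.6, 0.5, 6.0]
width: 0.0449
grip_force: 38.8
```

Run:
```python
from h import *
np.set_printoptions(precision=4,suppress=True)
a,d,ci=grab('wrist');b,d2,c2=grab('scene')
cv2.imwrite('pics/g1.png',cv2.cvtColor(np.hstack([a[100:,100:460],b[130:450,150:400].repeat(1,0)[:290] if 0 else cv2.resize(b[180:340,180:360],(360,320))]),cv2.COLOR_RGB2BGR))
P=pts(d,ci)
near=np.hypot(P[...,0]-.463,P[...,1]+.311)<.05
m=near&(P[...,2]>.09)&(P[...,2]<.11)&(a.max(-1)<70);q=P[m];print(m.sum(),np.percentile(q,1,0),np.percentile(q,99,0))
```

```text
4023 [ 0.4332 -0.3338  0.0902] [ 0.504  -0.2739  0.1099]
```

View pics/g1.png

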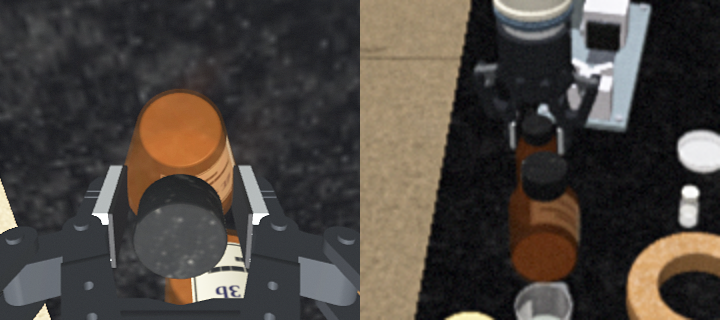

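carry_out:
  moves: "7 0 0 0 0; 7 0 0 0 0; 7 0 0 0 0; 7 0 0 0.6 0; 7 0 0 1.2 0; 7 0 0 1.2 0; 3 0 0 1.2 0; 3 0 0 1.2 0; 3 0 0 1.2 0; 3 0 0 1.2 0"
  squeeze: 40

```text
t: 3.65
tool_pos: [0.4634, -0.3117, 0.0137]
eef_rot: [2.835, 1.353, 0.0]
contact_force: [0.4, -0.5, 0.9]
width: 0.0495
grip_force: 41.7
```

carry_out:
  moves: "3 0 0 0 0; 3 0 0 0 0; 3 0 0 0 0"

```text
t: 3.95
tool_pos: [0.4634, -0.3117, 0.0137]
eef_rot: [2.835, 1.353, 0.0]
contact_force: [0.8, -0.1, 0.2]
width: 0.0493
grip_force: 41.8
```

carry_out:
  moves: "3 0 0 -3 0; 3 0 0 -6 0; 3 0 0 -8.5 0; 3 3 0.6 -8.5 0; 3 6 1.2 -8.5 0; 3 9 1.7 -8.5 0; 3 12 2.3 -8.5 0; 3 15 2.9 -8.5 0; 3 17.8 3.45 -8.5 0; 3 18.7 3.45 -8.5 0"

```text
t: 4.95
tool_pos: [0.6089, -0.1856, 0.0973]
eef_rot: [-2.832, -1.356, 0.001]
contact_force: [1.0, -0.3, -2.1]
width: 0.0492
grip_force: 42.2
```

carry_out:
  moves: "3 0 0 0 0; 3 0 0 2 0; 3 0 0 4 0; 3 0 0 4 0; 3 0 0 4 0"

```text
t: 5.45
tool_pos: [0.6067, -0.1886, 0.0583]
eef_rot: [-2.835, -1.352, 0.002]
contact_force: [0.1, -0.4, -1.4]
width: 0.0496
grip_force: 42.2
```

Run:
```python
from h import *
np.set_printoptions(precision=4,suppress=True)
a,d,ci=grab('wrist');b,d2,c2=grab('top')
np.savez('w2',im=a,d=d,P=pts(d,ci))
cv2.imwrite('pics/g2.png',cv2.cvtColor(np.hstack([a[:,80:480],cv2.resize(b[130:270,220:360],(420,420))[:,:400]]),cv2.COLOR_RGB2BGR))
```

```text
(no output)
```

View pics/g2.png

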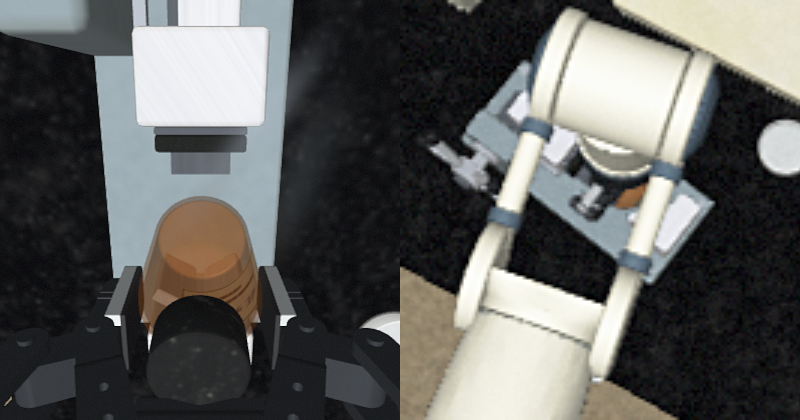

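The bottle is held upright and centred on the plate between the V and the jaw, 4–5 mm short of the V. Now I'll lower it.

carry_out:
  moves: "3 0 0 1 0; 3 0 0 2 0; 3 0 0 2.8 0; 3 0 0 3.1 0; 3 0 0 3.2 0; 3 0 0 3.2 0"

```text
t: 6.15
tool_pos: [0.6077, -0.1878, 0.0263]
eef_rot: [-2.835, -1.353, 0.0]
contact_force: [0.5, 0.4, -1.5]
width: 0.0493
grip_force: 42.2
```

carry_out:
  moves: "3 0 0 0.05 0; 3 0 0 0.1 0; 3 0 0 0.1 0; 5.5 0 0 0.1 0; 6.5 0 0 0.1 0; 7.2 0 0 0.1 0; 7.2 0 0 0.1 0; 7.2 0 0 0.1 0; 7.2 0 0 0.1 0; 7.2 0 0 0.1 0"

```text
t: 7.15
tool_pos: [0.6077, -0.1879, 0.0255]
eef_rot: [-2.835, -1.353, 0.0]
contact_force: [-0.9, -0.3, 1.0]
width: 0.0718
grip_force: 0.0
```

Run:
```python
from h import *
np.set_printoptions(precision=4,suppress=True)
s=readout.read_state();print(s['tool_pos'],s['width'],s['grip_force'],s['joint_positions'])
a,d,ci=grab('wrist');P=pts(d,ci)
cv2.imwrite('pics/g3.png',cv2.cvtColor(a,cv2.COLOR_RGB2BGR))
R=np.array([[.777,-.6295],[.6295,.777]])
c=(P[...,:2]-[.6391,-.1495])@R.T
# jaw pad: points z 0.02..0.075, |x|<25mm, y -0.03..0.03
m=(abs(c[...,0])<.02)&(c[...,1]>-.02)&(c[...,1]<.06)&(P[...,2]>.02)
for lo in np.arange(.02,.08,.01):
    k=m&(P[...,2]>lo)&(P[...,2]<lo+.01); print(lo,k.sum(),c[k][:,1].min() if k.sum() else None)
h=(c[...,0]>-.1)&(c[...,0]<-.02)&(c[...,1]>.03)&(P[...,2]>.1);print('housing',h.sum(),c[h].min(0) if h.sum() else 0)
t=np.hypot(c[...,0],c[...,1]+.05)<.02; t&=(P[...,2]>.1)&(P[...,2]<.118);q=c[t];print('cap',t.sum(),np.percentile(q,2,0),np.percentile(q,98,0),np.median(P[t][:,2]))
# wheel from top view initial: spokes
z=np.load('top.npz');Q=z['P'];c=(Q[...,:2]-[.6391,-.1495])@R.T
m=(c[...,0]<-.072)&(c[...,0]>-.115)&(c[...,1]>-.02)&(c[...,1]<.17)&(Q[...,2]>.03)
for yz in np.c_[c[m],Q[m][:,2]][np.argsort(c[m][:,1])][::4]:print(yz)
z=np.load('scene.npz');Q=z['P'];c=(Q[...,:2]-[.6391,-.1495])@R.T
m=(c[...,0]<-.07)&(c[...,0]>-.115)&(c[...,1]>-.02)&(c[...,1]<.17)&(Q[...,2]>.01)
print('scene')
for yz in np.c_[c[m],Q[m][:,2]][np.argsort(c[m][:,1])][::4]:print(yz)
```

```text
[ 0.6077 -0.1879  0.0255] 0.07184700889152035 0.0 [-0.3533  0.2213  1.396   0.      1.5243  0.3267]
0.02 0 None
0.03 465 0.05765713676742748
0.039999999999999994 45 0.057554075148597006
0.049999999999999996 2898 -0.0007511041965056892
0.06 179 0.0005215851809345603
0.06999999999999999 15135 0.01303518027027219
housing 4304 [-0.0599  0.0446]
cap 8273 [-0.0147 -0.0622] [ 0.0146 -0.0357] 0.11051749983409007
[-0.0885  0.004   0.0782]
[-0.0948  0.0064  0.081 ]
[-0.0964  0.0092  0.0786]
[-0.0984  0.0112  0.0805]
[-0.0961  0.0131  0.0808]
[-0.0875  0.0155  0.0862]
[-0.0956  0.0171  0.0821]
[-0.0864  0.0209  0.0797]
[-0.0908  0.0242  0.0879]
[-0.0924  0.0271  0.0849]
[-0.0946  0.0287  0.154 ]
[-0.0963  0.031   0.1537]
[-0.0904  0.0314  0.1584]
[-0.098   0.0334  0.153 ]
[-0.0961  0.0343  0.1575]
[-0.0858  0.0351  0.1577]
[-0.0834  0.0373  0.1562]
[-0.0873  0.0379  0.1554]
[-0.0851  0.0395  0.1562]
[-0.0968  0.0418  0.1517]
[-0.0886  0.0442  0.1555]
[-0.089   0.0493  0.1414]
[-0.0937  0.0546  0.1291]
[-0.0954  0.0578  0.0953]
[-0.0962  0.059   0.1101]
[-0.0979  0.0616  0.109 ]
[-0.0985  0.0641
[... 3111 characters left out ...]
-0.0894  0.0822  0.1176]
[-0.0843  0.0833  0.1143]
[-0.0873  0.0846  0.1132]
[-0.08    0.0872  0.0967]
[-0.088   0.0884  0.1139]
[-0.091   0.0908  0.1245]
[-0.0862  0.0928  0.1145]
[-0.0862  0.0945  0.1321]
[-0.0866  0.0962  0.1279]
[-0.092   0.0986  0.1504]
[-0.0896  0.0996  0.147 ]
[-0.0871  0.1001  0.1439]
[-0.082   0.102   0.1464]
[-0.0852  0.1031  0.1332]
[-0.0931  0.104   0.1502]
[-0.0854  0.1048  0.1383]
[-0.0853  0.1057  0.153 ]
[-0.0854  0.106   0.1558]
[-0.0885  0.1073  0.1457]
[-0.0834  0.1087  0.1454]
[-0.0972  0.1103  0.1462]
[-0.0893  0.1122  0.155 ]
[-0.0851  0.1252  0.0754]
[-0.0912  0.1285  0.0824]
[-0.0803  0.1297  0.0763]
[-0.0894  0.1332  0.0797]
[-0.0842  0.1356  0.0787]
```

The cap centre is at clamp (0, -49) mm with its top at z 110.5, so the bottle is standing on the plate and released. The wheel's spokes sit about ±36° either side of vertical. I'll lift off, shut the fingers and go above the top gap of the wheel.

carry_out:
  moves: "7.2 0 0 -2 0; 7.2 0 0 -5.5 0; 7.2 0 0 -9.5 0; 4 0 0 -13.5 0; 0 0 0 -16.5 0; 0 3.5 -2.5 -16.5 0; 0 7 -5 -16.5 0; 0 10.5 -7.5 -16.5 0; 0 12.5 -9 -16.5 0; 0 12.5 -9 -16.5 0"

```text
t: 8.2
tool_pos: [0.6164, -0.0305, 0.1907]
eef_rot: [-2.831, -1.359, -0.001]
contact_force: [-0.4, -0.8, 0.8]
width: -0.0001
grip_force: 0.0
```

```bash
cat > c.py <<'E'
from h import *
np.set_printoptions(precision=4,suppress=True)
R=np.array([[.777,-.6295],[.6295,.777]])
O=np.array([.6391,-.1495])
def st():
    s=readout.read_state();p=s['tool_pos'];f=s['contact_force']
    print('t',s['t'],'clamp',np.r_[R@(p[:2]-O),p[2]]*1000,'F',np.r_[R@f[:2],f[2]],'w',s['width'])
def cl(P): return np.dstack([(P[...,:2]-O)@R.T,P[...,2]])*1000
if __name__=='__main__': st()
E
python3 - <<'E'
from c import *
st()
a,d,ci=grab('wrist');C=cl(pts(d,ci));np.savez('w3',im=a,C=C)
cv2.imwrite('pics/w3.png',cv2.cvtColor(a,cv2.COLOR_RGB2BGR))
E
```

```text
t 8.2 clamp [-92.5405  78.152  190.7026] F [ 0.1286 -0.8733  0.846 ] w -6.633448684352436e-05
```

View pics/w3.png

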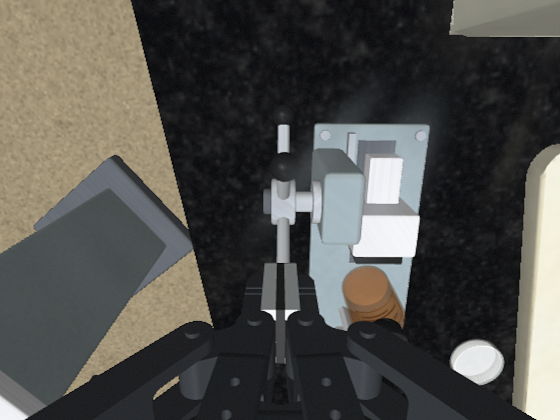

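The wrist view shows the shut fingers lined up with the wheel's plane at column ~283, the housing at (340,195) and the bottle in front of the pad at (370,290). Descending into the top gap.

carry_out:
  moves: "0 0 0 0 0; 0 0 0 2 0; 0 0 0 4 0; 0 0 0 4.8 0; 0 0 0 4.8 0; 0 0 0 4.8 0"

```text
t: 8.85
tool_pos: [0.6165, -0.0348, 0.1432]
eef_rot: [2.835, 1.352, 0.001]
contact_force: [0.5, 0.3, -0.1]
width: -0.0002
grip_force: 0.0
```

```bash
cat >> c.py <<'E'
def table(y0,z0,ths,r=52,w=11,g=4.5):
    # tool-frame cm shifts for the finger's leading lower corner riding the spoke's trailing side
    for t in ths:
        a=np.radians(t); y=75-r*np.sin(a)+g*np.cos(a)+w; z=95+r*np.cos(a)+g*np.sin(a)
        print(t,'tx %.2f tz %.2f'%((y-y0)/10,(z0-z)/10))
E
python3 - <<'E'
from c import *
st(); C=np.load('w3.npz')['C'];im=np.load('w3.npz')['im']
s=readout.read_state();p=s['tool_pos'];c=R@(p[:2]-O)*1000
table(c[1],p[2]*1000,range(20,100,5))
# jaw pad & wheel ball check
m=(abs(C[...,0]+90)<14)&(C[...,1]>85)&(C[...,1]<150)&(C[...,2]>120)
print('ball -36',m.sum(),np.percentile(C[m],[2,50,98],0))
E
```

```text
t 8.85 clamp [-89.7276  74.8742 143.2333] F [ 0.2258  0.5086 -0.0928] w -0.0001670665620873298
20 tx -0.24 tz -0.22
25 tx -0.68 tz -0.08
30 tx -1.10 tz 0.09
35 tx -1.50 tz 0.31
40 tx -1.89 tz 0.55
45 tx -2.25 tz 0.83
50 tx -2.58 tz 1.14
55 tx -2.89 tz 1.47
60 tx -3.17 tz 1.83
65 tx -3.41 tz 2.22
70 tx -3.62 tz 2.62
75 tx -3.79 tz 3.04
80 tx -3.93 tz 3.48
85 tx -4.03 tz 3.92
90 tx -4.09 tz 4.37
95 tx -4.11 tz 4.83
ball -36 12244 [[-103.4035   86.5012  152.1094]
 [ -89.6277   92.0112  289.7286]
 [ -77.188   115.593   307.4402]]
```

carry_out:
  moves: "0 -0.68 0 -0.08 0; 0 -1.1 0 0.09 0; 0 -1.3 0 0.2 0; 0 -1.5 0 0.31 0; 0 -1.7 0 0.43 0; 0 -1.89 0 0.55 0; 0 -2.07 0 0.69 0; 0 -2.25 0 0.83 0; 0 -2.25 0 0.83 0"

```text
t: 9.75
tool_pos: [0.6019, -0.0517, 0.1338]
eef_rot: [-2.835, -1.353, 0.001]
contact_force: [0.1, 0.3, -1.1]
width: -0.0002
grip_force: 0.0
```

```bash
python3 c.py
```

```text
t 9.75 clamp [-90.4464  52.6037 133.8449] F [-0.1386  0.3342 -1.1246] w -0.0001663584667334806
```

carry_out:
  moves: "0 -0.17 0 0.16 0; 0 -0.33 0 0.31 0; 0 -0.49 0 0.47 0; 0 -0.64 0 0.64 0"

```text
t: 10.15
tool_pos: [0.5981, -0.0567, 0.1276]
eef_rot: [-2.835, -1.353, 0.0]
contact_force: [-0.4, -0.2, 0.3]
width: 0.0002
grip_force: 0.0
```

```bash
python3 c.py
python3 - <<'E'
from c import *
a,d,ci=grab('scene');C=cl(pts(d,ci));
cv2.imwrite('pics/s4.png',cv2.cvtColor(cv2.resize(a[100:260,200:360],(600,600)),cv2.COLOR_RGB2BGR))
m=(C[...,0]<-78)&(C[...,0]>-103)&(C[...,1]>-10)&(C[...,1]<160)&(C[...,2]>15)&(C[...,2]<172)
q=C[m][:,1:]-[75,95]; r=np.hypot(*q.T); k=(r>40)&(r<76); th=np.degrees(np.arctan2(-q[k,0],q[k,1]))
h,e=np.histogram(th,bins=60,range=(-180,180)); print([(int(e[i]),int(n)) for i,n in enumerate(h) if n>3])
E
```

```text
t 10.15 clamp [-90.3232  46.2924 127.6144] F [-0.1913 -0.4087  0.3338] w 0.0001637374460005651
[(-114, 7), (-108, 12), (-36, 12), (-30, 11), (30, 13), (36, 19), (42, 16), (96, 18), (102, 33), (108, 4), (168, 26), (174, 14)]
```

View pics/s4.png

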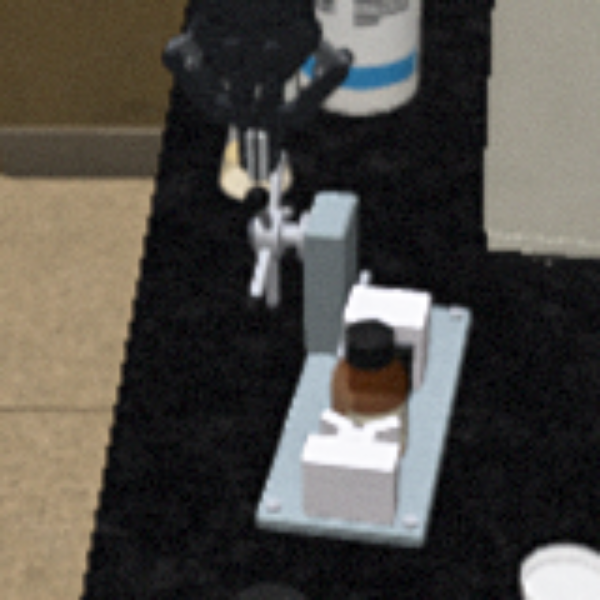

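```bash
python3 - <<'E'
from c import *
a,d,ci=grab('scene');C=cl(pts(d,ci))
np.set_printoptions(precision=0,suppress=True)
for v in range(130,162,2):
    print(v,[(u,C[v,u].round().tolist(),int(a[v,u].mean())) for u in range(264,276,3)])
E
python3 - <<'E'
import sys;sys.path.insert(0,'.')
from c import *
ci=optics.camera_info('scene');E=np.linalg.inv(ci['extrinsics']);f=210/np.tan(np.radians(ci['fov_y'])/2)
def pr(x,y,z):
    w=np.r_[O+R.T@(np.array([x,y])/1000),z/1000,1];c=E@w
    return ci['cx']+f*c[0]/-c[2],ci['cy']-f*c[1]/-c[2]
print('tcp',pr(-90,46.3,127.6),'ball36',pr(-90,36.2,148.4),'ball-36',pr(-90,113.8,148.4),'hub',pr(-90,75,95))
E
```

```text
130 [(264, [-98.0, 34.0, 213.0], 26), (267, [-93.0, 46.0, 206.0], 40), (270, [-82.0, 32.0, 215.0], 29), (273, [-75.0, 35.0, 214.0], 23)]
132 [(264, [-97.0, 32.0, 209.0], 30), (267, [-91.0, 36.0, 207.0], 27), (270, [-82.0, 33.0, 209.0], 29), (273, [-75.0, 32.0, 210.0], 25)]
134 [(264, [-97.0, 30.0, 204.0], 20), (267, [-91.0, 40.0, 199.0], 69), (270, [-82.0, 32.0, 204.0], 35), (273, [-75.0, 34.0, 204.0], 28)]
136 [(264, [-99.0, 39.0, 193.0], 27), (267, [-91.0, 35.0, 196.0], 156), (270, [-82.0, 32.0, 199.0], 161), (273, [-76.0, 37.0, 196.0], 22)]
138 [(264, [-99.0, 38.0, 188.0], 36), (267, [-91.0, 34.0, 191.0], 86), (270, [-83.0, 36.0, 190.0], 134), (273, [-76.0, 38.0, 190.0], 18)]
140 [(264, [-99.0, 38.0, 182.0], 37), (267, [-92.0, 38.0, 183.0], 90), (270, [-83.0, 35.0, 185.0], 134), (273, [-77.0, 41.0, 182.0], 23)]
142 [(264, [-100.0, 39.0, 176.0], 36), (267, [-91.0, 36.0, 178.0], 98), (270, [-83.0, 34.0, 180.0], 130), (273, [-76.0, 36.0, 180.0], 28)]
144 [(264, [-100.0, 41.0, 168.0], 79), (267, [-91.0, 33.0, 174.0], 112), (270, [-83.0, 33.0, 175.0], 139), (273, [-77.0, 39.0, 172.0], 
[... 705 characters left out ...]
]
156 [(264, [-150.0, 245.0, 0.0], 13), (267, [-90.0, 27.0, 143.0], 10), (270, [-86.0, 40.0, 135.0], 70), (273, [-85.0, 74.0, 114.0], 219)]
158 [(264, [-148.0, 234.0, 0.0], 17), (267, [-139.0, 238.0, -2.0], 86), (270, [-87.0, 47.0, 124.0], 71), (273, [-85.0, 74.0, 107.0], 213)]
160 [(264, [-146.0, 225.0, -1.0], 12), (267, [-101.0, 70.0, 102.0], 125), (270, [-89.0, 54.0, 113.0], 113), (273, [-83.0, 63.0, 109.0], 211)]
tcp (np.float64(268.89041766972133), np.float64(156.99677705874626)) ball36 (np.float64(267.86163717047106), np.float64(152.16213263105914)) ball-36 (np.float64(273.9070175386802), np.float64(136.8333672350737)) hub (np.float64(271.4211939302253), np.float64(161.64954686641124))
```

```bash
cat >> c.py <<'E'
def ang(C):
    m=(C[...,0]<-78)&(C[...,0]>-103)&(C[...,1]>-10)&(C[...,1]<160)&(C[...,2]>15)&(C[...,2]<172)
    q=C[m][:,1:]-[75,95]; r=np.hypot(*q.T); k=(r>30)&(r<72); th=np.degrees(np.arctan2(-q[k,0],q[k,1]))
    o=[]
    for c in range(-180,180,72):
        pass
    h,e=np.histogram(th,bins=120,range=(-180,180)); print([(int(e[i]),int(n)) for i,n in enumerate(h) if n>3])
E
python3 - <<'E'
from c import *
C0=cl(np.load('scene.npz')['P']);ang(C0)
a,d,ci=grab('scene');ang(cl(pts(d,ci)))
a,d,ci=grab('top');C=cl(pts(d,ci));ang(C);ang(cl(np.load('top.npz')['P']))
a0=cv2.resize(np.load('scene.npz')['im'][120:200,230:310],(400,400));a,_,_=grab('scene')
cv2.imwrite('pics/s5.png',cv2.cvtColor(np.hstack([a0,cv2.resize(a[120:200,230:310],(400,400))]),cv2.COLOR_RGB2BGR))
E
```

```text
[(-108, 5), (-105, 8), (-36, 6), (-33, 17), (-30, 25), (-27, 14), (-24, 4), (39, 10), (42, 10), (45, 5), (99, 15), (102, 23), (105, 8), (108, 4), (165, 4), (168, 12), (171, 18), (174, 12)]
[(-108, 6), (-105, 7), (-36, 5), (-33, 12), (-30, 12), (33, 5), (39, 9), (42, 14), (96, 4), (99, 15), (102, 19), (105, 10), (108, 4), (165, 4), (171, 29), (174, 10)]
[(96, 4), (99, 13), (102, 8), (105, 9)]
[(-105, 10), (-102, 6), (-39, 5), (-36, 12), (-33, 16), (-30, 8), (27, 7), (30, 12), (96, 8), (99, 10), (102, 15), (105, 9)]
```

View pics/s5.png

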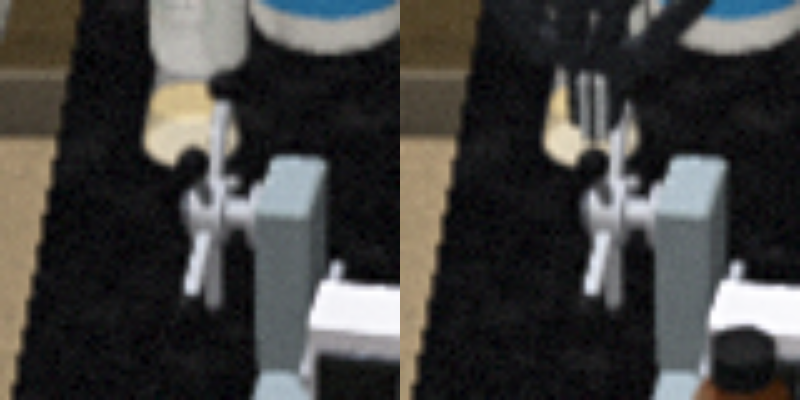

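Run:
```python
from c import *
st()
ci=optics.camera_info('wrist');E=np.linalg.inv(ci['extrinsics']);f=210/np.tan(np.radians(ci['fov_y'])/2)
def pr(x,y,z):
    w=np.r_[O+R.T@(np.array([x,y])/1000),z/1000,1];c=E@w
    return round(ci['cx']+f*c[0]/-c[2]),round(ci['cy']-f*c[1]/-c[2])
s=readout.read_state();p=s['tool_pos'];c=R@(p[:2]-O)*1000;z=p[2]*1000
for dz in(0,10,20,30):print('tcp up',dz,pr(c[0],c[1],z+dz),'face+11',pr(c[0],c[1]+11,z+dz))
print('ball36',pr(-90,36,148),'ball-36',pr(-90,114,148),'hub',pr(-90,75,95),'ball34',pr(-90,75-37,150))
a,d,ci=grab('wrist');C=cl(pts(d,ci))
cv2.imwrite('pics/w5.png',cv2.cvtColor(a[60:,100:460],cv2.COLOR_RGB2BGR))
for v in range(180,420,8):print(v,C[v,280].round(),C[v,270].round(),a[v,280])
```

```text
t 10.4 clamp [-90.3059  46.4768 127.8364] F [ 0.8708  0.7164 -0.3929] w 9.012966690861678e-05
tcp up 0 (281, 248) face+11 (281, 228)
tcp up 10 (281, 256) face+11 (281, 236)
tcp up 20 (281, 266) face+11 (281, 244)
tcp up 30 (281, 276) face+11 (281, 254)
ball36 (282, 285) ball-36 (282, 120) hub (281, 179) ball34 (282, 284)
180 [-91.  79. 113.] [-96.  79. 112.] [232 237 243]
188 [-91.  75. 113.] [-96.  75. 114.] [232 235 241]
196 [-91.  70. 113.] [-96.  70. 114.] [229 234 240]
204 [-91.  66. 113.] [-96.  65. 111.] [203 208 211]
212 [-91.  63. 117.] [-97.  58. 106.] [203 209 211]
220 [-91.  60. 122.] [-100.   13.    1.] [208 212 215]
228 [-91.  57. 126.] [-100.    6.    1.] [210 215 217]
236 [-91.  54. 130.] [-100.   -2.    2.] [210 214 217]
244 [-91.  51. 133.] [-100.  -10.    2.] [209 214 217]
252 [-91.  49. 138.] [-100.  -18.    1.] [209 215 218]
260 [-91.  46. 141.] [-98.  15.  81.] [209 214 217]
268 [-91.  57. 170.] [-95.  57. 170.] [37 37 35]
276 [-91.  57. 176.] [-95.  57. 176.] [35 37 37]
284 [-91.  57. 182.] [-95.  57. 182.] [35 37 37]
292 [-91.  56. 186.] [-94.  57. 187.] [38 38 37]
300 [-91.  56. 192.] [-94.  57. 193.] [37 38 37]
308 [-91.  56. 196.] [-94.  57. 197.] [37 38 38]
316 [-91.  55. 199.] [-94.  57. 203.] [97 98 99]
324 [-91.  51. 198.] [-94.  57. 207.] [96 97 98]
332 [-91.  48. 199.] [-94.  58. 211.] [96 96 99]
340 [-91.  44. 198.] [-94.  57. 214.] [96 96 97]
348 [-91.  41. 198.] [-94.  55. 214.] [96 96 98]
356 [-91.  38. 198.] [-94.  46. 208.] [95 96 98]
364 [ -91. -144.    1.] [-94.  45. 210.] [33 34 36]
372 [ -91. -154.    1.] [-94.  41. 209.] [34 34 35]
380 [ -91. -165.    0.] [-94.  38. 210.] [35 36 38]
388 [ -91. -174.    2.] [-94.  38. 212.] [30 30 32]
396 [ -91. -185.    1.] [-94.  38. 216.] [33 33 36]
404 [ -91. -197.    0.] [-93.  56. 235.] [29 28 31]
412 [-91.  57. 238.] [-93.  56. 238.] [30 31 35]
```

View pics/w5.png

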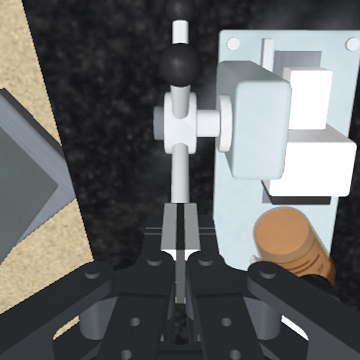

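The last picture shows the spoke at (180,185) visible right up to the finger tips at (180,205). The shut tips therefore end well above the ball, about 37 mm higher than the reported TCP. I'll profile the gripper from the wrist depth.

Run:
```python
from c import *
a,d,ci=grab('wrist');C=cl(pts(d,ci));dark=a.max(-1)<140
# gripper = static in image: near pixels
s=readout.read_state();p=s['tool_pos'];t=np.r_[R@(p[:2]-O),p[2]]*1000
D=C-t
g=(abs(D[...,1])<45)&(D[...,2]>8)&(abs(D[...,0])<75)
g[:200]=0
for lo in range(10,150,6):
    k=g&(D[...,2]>lo)&(D[...,2]<=lo+6)
    if k.sum()>5:print(lo,k.sum(),'x',np.percentile(D[k][:,0],[1,99]).round(),'y',np.percentile(D[k][:,1],[1,99]).round())
```

```text
10 138 x [-5.  3.] y [-2.  2.]
34 136 x [-12.   9.] y [ 6. 11.]
40 452 x [-14.  12.] y [ 6. 11.]
46 542 x [-14.  13.] y [ 6. 11.]
52 594 x [-14.  13.] y [ 6. 11.]
58 702 x [-14.  13.] y [ 6. 11.]
64 628 x [-14.  12.] y [-11.  11.]
70 902 x [-20.  18.] y [-11.  13.]
76 2320 x [-31.  29.] y [-9. 13.]
82 3955 x [-36.  35.] y [-10.  13.]
88 6663 x [-39.  38.] y [-10.  12.]
94 3868 x [-45.  44.] y [-9. 17.]
100 5934 x [-49.  48.] y [ 1. 17.]
106 6794 x [-54.  53.] y [ 5. 17.]
112 3314 x [-56.  54.] y [10. 17.]
118 21 x [-17.  16.] y [17. 18.]
```

Every part of the gripper is shifted by about 36 mm: tips at TCP+36, ±11 mm wide for 60 mm. I'll back off over the ball and re-enter 36 mm lower.

carry_out:
  moves: "0 0 0 -1 0; 0 1.5 0 -1 0; 0 2.9 0 -1 0; 0 2.9 0 -1 0; 0 2.9 0 0.6 0; 0 2.9 0 1.6 0; 0 2.9 0 2.2 0; 0 2.9 0 2.2 0; 0 2.9 0 2.2 0"

```text
t: 11.4
tool_pos: [0.6162, -0.0342, 0.1055]
eef_rot: [-2.835, -1.353, 0.001]
contact_force: [-0.4, 0.4, 0.6]
width: -0.0
grip_force: 0.0
```

Run:
```python
from c import *
st()
s=readout.read_state();p=s['tool_pos'];c=R@(p[:2]-O)*1000
table(c[1],p[2]*1000+36,range(20,105,5))
```

```text
t 11.4 clamp [-90.3911  75.1349 105.5438] F [-0.5915  0.0728  0.5755] w -4.2949119757801845e-05
20 tx -0.27 tz -0.39
25 tx -0.70 tz -0.25
30 tx -1.12 tz -0.07
35 tx -1.53 tz 0.14
40 tx -1.91 tz 0.38
45 tx -2.27 tz 0.66
50 tx -2.61 tz 0.97
55 tx -2.91 tz 1.30
60 tx -3.19 tz 1.66
65 tx -3.44 tz 2.05
70 tx -3.65 tz 2.45
75 tx -3.82 tz 2.87
80 tx -3.96 tz 3.31
85 tx -4.05 tz 3.75
90 tx -4.11 tz 4.20
95 tx -4.13 tz 4.66
100 tx -4.11 tz 5.11
```

carry_out:
  moves: "0 -0.7 0 -0.2 0; 0 -1.12 0 -0.07 0; 0 -1.33 0 0.04 0; 0 -1.53 0 0.14 0; 0 -1.72 0 0.26 0; 0 -1.91 0 0.38 0; 0 -2.09 0 0.52 0; 0 -2.27 0 0.66 0"

```text
t: 12.2
tool_pos: [0.6028, -0.051, 0.1002]
eef_rot: [2.834, 1.354, 0.004]
contact_force: [2.3, 3.5, 5.5]
width: -0.0002
grip_force: 3.3
```

```bash
python3 c.py
```

```text
t 12.2 clamp [-90.1694  53.7025 100.2431] F [-0.419   4.224   5.4907] w -0.0001594352785147555
```

carry_out:
  moves: "0 -0.34 0 0.31 0; 0 -0.64 0 0.64 0; 0 -0.92 0 1 0; 0 -1.17 0 1.39 0; 0 -1.38 0 1.79 0; 0 -1.55 0 2.21 0; 0 -1.69 0 2.65 0; 0 -1.78 0 3.09 0; 0 -1.84 0 3.54 0; 0 -1.86 0 3.8 0"

```text
t: 13.2
tool_pos: [0.5916, -0.0658, 0.0683]
eef_rot: [2.833, 1.353, 0.009]
contact_force: [-15.4, 5.9, 38.1]
width: 0.0001
grip_force: 11.5
```

Run:
```python
from c import *
st()
a,d,ci=grab('wrist');C=cl(pts(d,ci))
m=(abs(C[...,0])<20)&(C[...,1]>-25)&(C[...,1]<60)
for lo,hi in((45,58),(69,78)):
    k=m&(C[...,2]>lo)&(C[...,2]<hi);print(lo,k.sum(),np.percentile(C[k][:,1],[1,5,50]) if k.sum() else '')
ang(C)
```

```text
t 13.2 clamp [-89.6266  35.1004  68.3178] F [-15.6815  -5.0894  38.1248] w 7.036724328340498e-05
45 499 [-24.9823 -24.8908  43.6369]
69 4833 [ 5.1173  7.2138 24.9574]
[(-129, 4), (-57, 49), (-54, 427), (-51, 2057), (-48, 2064), (-45, 162), (9, 1036), (12, 1866), (15, 495), (18, 35), (21, 90), (24, 539), (27, 237), (30, 102), (36, 70), (39, 175), (42, 143), (45, 153), (48, 154), (51, 139), (54, 122), (57, 96), (60, 92), (63, 83), (66, 67), (69, 14)]
```

carry_out:
  moves: "0 0.05 0 -1 0; 0 0.2 0 -2 0; 0 1.5 0 -5 0; 0 1.5 0 -8 0; 0 1.5 0 -9.5 0; 0 2.5 0 -9.5 0; 0 2.5 0 -9.5 0"

```text
t: 13.95
tool_pos: [0.6064, -0.0458, 0.1548]
eef_rot: [-2.834, -1.354, 0.001]
contact_force: [-0.5, 0.7, -0.5]
width: 0.0002
grip_force: 0.0
```

Run:
```python
from c import *
st()
a,d,ci=grab('wrist');C=cl(pts(d,ci))
m=(abs(C[...,0])<20)&(C[...,1]>-28)&(C[...,1]<60)
for lo,hi in((50,58),(69,78)):
    k=m&(C[...,2]>lo)&(C[...,2]<hi);print(lo,k.sum(),np.percentile(C[k][:,1],[1,5,50]) if k.sum() else '')
t=np.hypot(C[...,0],C[...,1]+50)<20; t&=(C[...,2]>105)&(C[...,2]<116);q=C[t];print('cap',t.sum(),np.percentile(q,[2,98],0) if t.sum() else '')
ang(C)
a,d,ci=grab('scene');ang(cl(pts(d,ci)))
```

```text
t 13.95 clamp [-90.6457  60.0055 154.7944] F [-0.8103  0.2066 -0.5018] w 0.00020761584949083553
50 317 [-27.8021 -27.2689  -1.6696]
69 2703 [-27.5598 -25.9399  26.4063]
cap 112 [[ -1.7571 -44.2186 105.2389]
 [ 13.5574 -35.2109 111.3118]]
[(-144, 5), (-141, 27), (-138, 40), (-135, 15), (-69, 9), (-66, 111), (-63, 564), (-60, 640), (-57, 57), (-3, 99), (0, 358), (3, 134), (6, 33), (9, 6), (69, 31), (72, 26)]
[(-150, 5), (-147, 8), (-144, 5), (-66, 17), (-63, 16), (-60, 10), (6, 8), (9, 20), (12, 17), (15, 4), (69, 6), (72, 11), (75, 6), (138, 16), (141, 20), (144, 18), (147, 6)]
```

carry_out:
  moves: "0 1.8 0 -0.5 0; 0 3.7 0 -0.5 0; 0 3.7 0 0 0; 0 3.7 0 2 0; 0 3.7 0 3.7 0; 0 3.7 0 4.4 0; 0 3.7 0 4.4 0; 0 3.7 0 4.4 0"

```text
t: 14.85
tool_pos: [0.6293, -0.0182, 0.1124]
eef_rot: [2.835, 1.353, 0.0]
contact_force: [-0.6, -1.0, 0.6]
width: -0.0001
grip_force: 0.0
```

Run:
```python
from c import *
st()
s=readout.read_state();p=s['tool_pos'];c=R@(p[:2]-O)*1000
table(c[1],p[2]*1000+36,range(0,80,5))
```

```text
t 14.85 clamp [-90.2695  95.8611 112.3938] F [ 0.1856 -1.1819  0.6104] w -5.0831296287351934e-05
0 tx -0.54 tz 0.14
5 tx -0.99 tz 0.12
10 tx -1.45 tz 0.14
15 tx -1.90 tz 0.20
20 tx -2.34 tz 0.30
25 tx -2.78 tz 0.44
30 tx -3.20 tz 0.61
35 tx -3.60 tz 0.82
40 tx -3.98 tz 1.07
45 tx -4.34 tz 1.34
50 tx -4.68 tz 1.65
55 tx -4.99 tz 1.99
60 tx -5.26 tz 2.35
65 tx -5.51 tz 2.73
70 tx -5.72 tz 3.14
75 tx -5.89 tz 3.56
```

carry_out:
  moves: "0 -0.54 0 0.14 0; 0 -0.99 0 0.12 0; 0 -1.45 0 0.14 0; 0 -1.9 0 0.2 0; 0 -2.34 0 0.3 0; 0 -2.78 0 0.44 0; 0 -3.2 0 0.61 0; 0 -3.6 0 0.82 0; 0 -3.98 0 1.07 0"

```text
t: 15.75
tool_pos: [0.6045, -0.0492, 0.1027]
eef_rot: [2.834, 1.353, 0.002]
contact_force: [1.8, 2.8, 6.9]
width: -0.0
grip_force: 3.4
```

```bash
python3 c.py
```

```text
t 15.75 clamp [-90.0055  56.194  102.6646] F [-0.3152  3.289   6.9123] w -6.8471850748581495e-06
```

carry_out:
  moves: "0 -0.36 0 0.27 0; 0 -0.7 0 0.58 0; 0 -1.01 0 0.92 0; 0 -1.28 0 1.28 0; 0 -1.53 0 1.66 0; 0 -1.74 0 2.07 0; 0 -1.85 0 2.3 0"

```text
t: 16.45
tool_pos: [0.5926, -0.0639, 0.0791]
eef_rot: [2.835, 1.352, 0.0]
contact_force: [1.6, 1.7, 6.4]
width: -0.0002
grip_force: 3.4
```

Run:
```python
from c import *
st()
a,d,ci=grab('scene');ang(cl(pts(d,ci)))
a,d,ci=grab('wrist');C=cl(pts(d,ci))
m=(abs(C[...,0])<20)&(C[...,1]>-40)&(C[...,1]<60)
for lo,hi in((50,58),(69,78)):
    k=m&(C[...,2]>lo)&(C[...,2]<hi);print(lo,k.sum(),np.percentile(C[k][:,1],[1,5,50]) if k.sum() else '')
```

```text
t 16.45 clamp [-90.0161  37.1777  79.145 ] F [0.1607 2.3034 6.4382] w -0.0002130544799773571
[(-150, 9), (-147, 8), (-69, 4), (-66, 8), (-63, 4), (39, 6), (42, 9), (45, 15), (48, 12), (51, 16), (54, 11), (57, 11), (60, 9), (63, 8), (66, 10), (69, 6), (72, 6), (132, 5), (135, 13), (138, 20), (141, 16), (144, 7)]
50 735 [-33.6955 -32.0421 -25.3884]
69 5070 [-33.4466 -28.4414  12.3917]
```

carry_out:
  moves: "0 0 0 -2.5 0; 0 0 0 -5.5 0; 0 0 0 -7.5 0; 0 2 0 -7.5 0; 0 4.5 0 -7.5 0; 0 6.3 0 -7.5 0; 0 6.3 0 -7 0; 0 6.3 0 -5 0; 0 6.3 0 -3.4 0; 0 6.3 0 -3.3 0"

```text
t: 17.55
tool_pos: [0.6299, -0.0152, 0.1071]
eef_rot: [-2.833, -1.351, 0.011]
contact_force: [-0.1, -0.5, -1.2]
width: 0.0001
grip_force: 0.0
```

Run:
```python
from c import *
a,d,ci=grab('wrist');C=cl(pts(d,ci));st();ang(C)
m=(abs(C[...,0])<20)&(C[...,1]>-40)&(C[...,1]<60)
for lo,hi in((50,60),(69,78)):
    k=m&(C[...,2]>lo)&(C[...,2]<hi);print(lo,k.sum(),np.percentile(C[k][:,1],[1,5,50]) if k.sum() else '')
for b in range(-60,20,4):
    k=(abs(C[...,0])<15)&(C[...,1]>b)&(C[...,1]<=b+4);print(b,k.sum(),np.percentile(C[k][:,2],[5,50,95]).round() if k.sum() else '',a[k].mean(0).round() if k.sum() else '')
s=readout.read_state();p=s['tool_pos'];c=R@(p[:2]-O)*1000
table(c[1],p[2]*1000+36,range(0,80,5))
```

```text
t 17.6 clamp [-91.2734  99.0937 108.7278] F [-0.3768  0.2461 -0.2172] w -0.00013039188977037602
[(-72, 19), (-69, 77), (-66, 373), (-63, 890), (-60, 289), (-57, 12), (-36, 141), (-33, 288), (-30, 390), (-27, 238), (-3, 37), (66, 112), (69, 17)]
50 357 [32.6512 32.9012 33.4802]
69 2124 [-28.8353  -1.3721  21.4992]
-60 0  
-56 0  
-52 0  
-48 0  
-44 0  
-40 0  
-36 0  
-32 96 [65. 75. 80.] [151. 111.  77.]
-28 33 [69. 74. 77.] [170. 125.  86.]
-24 0  
-20 0  
-16 0  
-12 0  
-8 0  
-4 11 [72. 73. 73.] [241. 242. 243.]
0 44 [72. 73. 74.] [247. 247. 248.]
4 85 [72. 73. 74.] [253. 253. 253.]
8 137 [72. 73. 74.] [252. 252. 253.]
12 167 [72. 73. 74.] [253. 253. 253.]
16 213 [72. 73. 74.] [255. 255. 255.]
0 tx -0.86 tz -0.23
5 tx -1.31 tz -0.25
10 tx -1.77 tz -0.23
15 tx -2.22 tz -0.17
20 tx -2.67 tz -0.07
25 tx -3.10 tz 0.07
30 tx -3.52 tz 0.24
35 tx -3.92 tz 0.46
40 tx -4.31 tz 0.70
45 tx -4.67 tz 0.98
50 tx -5.00 tz 1.29
55 tx -5.31 tz 1.62
60 tx -5.59 tz 1.98
65 tx -5.83 tz 2.37
70 tx -6.04 tz 2.77
75 tx -6.22 tz 3.19
```

carry_out:
  moves: "0 -0.86 0 -0.2 0; 0 -1.31 0 -0.25 0; 0 -1.77 0 -0.23 0; 0 -2.22 0 -0.17 0; 0 -2.67 0 -0.07 0; 0 -3.1 0 0.07 0; 0 -3.31 0 0.15 0; 0 -3.52 0 0.24 0; 0 -3.72 0 0.35 0"

```text
t: 18.5
tool_pos: [0.6092, -0.0433, 0.1088]
eef_rot: [2.834, 1.353, 0.002]
contact_force: [2.4, 3.6, 7.0]
width: 0.0003
grip_force: 3.2
```

```bash
cat >> c.py <<'E'
def tq():
    s=readout.read_state();p=s['tool_pos'];f=s['contact_force']
    c=R@(p[:2]-O)*1000;F=R@f[:2];y=c[1]-11-75;z=p[2]*1000+36-95
    print('theta',np.degrees(np.arctan2(-y,z))+np.degrees(np.arcsin(4.5/np.hypot(y,z))),'r',np.hypot(y,z),'torque',(-y*f[2]+z*F[1])/1000)
E
python3 -c "
from c import *
st();tq()"
```

```text
t 18.5 clamp [-90.0428  63.6849 108.8012] F [-0.3702  4.282   7.0099] w 0.00026625208742456083
theta 28.866341496382905 r 54.57214435338884 torque 0.3696727033547554
```

carry_out:
  moves: "0 -0.2 0 0.11 0; 0 -0.39 0 0.23 0; 0 -0.59 0 0.35 0; 0 -0.77 0 0.49 0; 0 -0.95 0 0.63 0"

```text
t: 19.0
tool_pos: [0.6031, -0.051, 0.1029]
eef_rot: [2.834, 1.353, 0.001]
contact_force: [0.9, 1.9, 7.7]
width: 0.0
grip_force: 3.4
```

```bash
python3 -c "
from c import *
st();tq()"
```

```text
t 19.0 clamp [-89.96    53.8553 102.93  ] F [-0.4954  2.0731  7.6964] w 8.808813612551983e-06
theta 40.935859648402534 r 54.43460567992529 torque 0.33847322909720196
```

carry_out:
  moves: "0 -0.17 0 0.15 0; 0 -0.33 0 0.31 0"

```text
t: 19.2
tool_pos: [0.601, -0.0537, 0.0998]
eef_rot: [2.834, 1.352, 0.001]
contact_force: [-0.3, 1.3, 9.0]
width: 0.0002
grip_force: 3.4
```

```bash
python3 -c "
from c import *
st();tq()"
```

```text
t 19.2 clamp [-89.9033  50.4197  99.8386] F [-1.0503  0.7713  9.0421] w 0.00020009965168128695
theta 45.82941022709383 r 54.16413876271827 torque 0.3532190193713424
```

carry_out:
  moves: "0 -0.15 0 0.16 0; 0 -0.31 0 0.33 0"

```text
t: 19.4
tool_pos: [0.5989, -0.0563, 0.0965]
eef_rot: [2.834, 1.352, 0.0]
contact_force: [0.7, 0.3, 8.4]
width: -0.0003
grip_force: 3.5
```

```bash
python3 -c "
from c import *
st();tq()
a,d,ci=grab('wrist');C=cl(pts(d,ci))
k=(abs(C[...,0])<15)&(C[...,1]>-30)&(C[...,1]<20)&(C[...,2]>71)&(C[...,2]<75)&(a.min(-1)>200);print(k.sum(),np.percentile(C[k][:,1],[0.5,2,5]))
t=np.hypot(C[...,0],C[...,1]+52)<24; t&=(C[...,2]>104)&(C[...,2]<117)&(a.max(-1)<90);q=C[t];print('cap',t.sum(),np.percentile(q,[2,98],0) if t.sum() else '')
"
```

```text
t 19.4 clamp [-89.8798  47.1063  96.5307] F [0.3619 0.6757 8.3589] w -0.00031455495819866753
theta 50.7975804978138 r 54.04877008423926 torque 0.35046839443597894
2209 [-13.5337 -12.8398 -11.5049]
cap 0
```

carry_out:
  moves: "0 -0.14 0 0.18 0; 0 -0.28 0 0.36 0"

```text
t: 19.65
tool_pos: [0.597, -0.0587, 0.093]
eef_rot: [2.834, 1.352, -0.001]
contact_force: [-0.4, 0.2, 8.3]
width: -0.0002
grip_force: 3.5
```

```bash
python3 -c "
from c import *
st();tq()"
```

```text
t 19.65 clamp [-89.8626  44.0357  93.0065] F [-0.4296 -0.0479  8.3197] w -0.0002212126895550173
theta 55.75883931216951 r 54.01330435002001 torque 0.347498170527247
```

carry_out:
  moves: "0 -0.12 0 0.19 0; 0 -0.24 0 0.38 0"

```text
t: 19.85
tool_pos: [0.5954, -0.0607, 0.0891]
eef_rot: [2.834, 1.352, -0.001]
contact_force: [-0.9, 0.6, 8.8]
width: 0.0002
grip_force: 3.7
```

```bash
python3 -c "
from c import *
st();tq()"
```

```text
t 19.85 clamp [-89.8319  41.4736  89.0735] F [-1.0429 -0.0993  8.8151] w 0.00017997547043602084
theta 60.7687340038665 r 53.730971885762195 torque 0.38951662141403465
```

carry_out:
  moves: "0 -0.05 0 0.1 0; 0 -0.05 0 0.1 0"

```text
t: 20.05
tool_pos: [0.5949, -0.0614, 0.0878]
eef_rot: [2.834, 1.351, -0.002]
contact_force: [-0.8, -1.5, 7.6]
width: 0.0003
grip_force: 3.1
```

```bash
python3 -c "
from c import *
st();tq();optics.get_image('wrist');tq()"
```

```text
t 20.05 clamp [-89.8307  40.6595  87.8405] F [ 0.3498 -1.7114  7.563 ] w 0.00027550108042904574
theta 62.34383523683195 r 53.735791852363754 torque 0.2935541706429053
theta 62.36199747128763 r 53.71399012288055 torque 0.303766602139422
```

carry_out:
  moves: "0 -0.05 0 0.1 0; 0 -0.05 0 0.1 0"

```text
t: 20.3
tool_pos: [0.5946, -0.0617, 0.0869]
eef_rot: [2.834, 1.351, -0.002]
contact_force: [-0.9, 0.7, 7.8]
width: 0.0001
grip_force: 3.4
```

```bash
python3 -c "
from c import *
st();tq();a,d,ci=grab('wrist');tq();C=cl(pts(d,ci))
k=(abs(C[...,0])<15)&(C[...,1]>-30)&(C[...,1]<20)&(C[...,2]>71)&(C[...,2]<75)&(a.min(-1)>200);print(k.sum(),np.percentile(C[k][:,1],[0.5,2,5]))
"
```

```text
t 20.3 clamp [-89.8451  40.1471  86.9195] F [-1.1536 -0.014   7.8422] w 0.00012774718859319534
theta 63.471462689369794 r 53.684098368292055 torque 0.35919424840098313
theta 63.438533569959446 r 53.64221548255747 torque 0.3474220358322625
2607 [-15.7675 -15.0139 -13.4274]
```

carry_out:
  moves: "0 -0.05 0 0.1 0; 0 -0.1 0 0.2 0; 0 -0.1 0 0.2 0"

```text
t: 20.65
tool_pos: [0.5939, -0.0626, 0.085]
eef_rot: [2.834, 1.351, -0.002]
contact_force: [-1.4, -0.9, 8.5]
width: -0.0002
grip_force: 3.6
```

```bash
python3 -c "
from c import *
st();tq();optics.get_image('wrist');tq()"
```

```text
t 20.65 clamp [-89.8123  39.1284  85.0168] F [-0.5338 -1.6342  8.5052] w -0.00015238032063784177
theta 65.78208008982199 r 53.608067855805174 torque 0.3561374784870654
theta 65.83004942203667 r 53.63113677897582 torque 0.3901105837960735
```

carry_out:
  moves: "0 -0.05 0 0.1 0; 0 -0.05 0 0.1 0"

```text
t: 20.9
tool_pos: [0.5939, -0.0627, 0.0842]
eef_rot: [2.834, 1.351, -0.001]
contact_force: [-0.3, 0.6, 7.9]
width: 0.0001
grip_force: 3.9
```

```bash
python3 -c "
from c import *
st();tq();optics.get_image('wrist');tq()"
```

```text
t 20.9 clamp [-89.7408  39.04    84.176 ] F [-0.6053  0.272   7.9214] w 0.00011197376705638744
theta 66.64823477062126 r 53.28291991494267 torque 0.37883874839080955
theta 66.62684636120555 r 53.31244350936145 torque 0.41587766490382816
```

carry_out:
  moves: "0 -0.04 0 0.1 0; 0 -0.08 0 0.2 0; 0 -0.08 0 0.2 0"

```text
t: 21.25
tool_pos: [0.5935, -0.0634, 0.0825]
eef_rot: [2.834, 1.351, -0.0]
contact_force: [-0.7, 0.8, 9.7]
width: 0.0002
grip_force: 4.4
```

```bash
python3 -c "
from c import *
for i in range(5): tq();optics.get_image('wrist')
st()"
```

```text
theta 68.62854659084998 r 53.25922009924464 torque 0.46558287421975575
theta 68.63298602890734 r 53.22461513522011 torque 0.42906497843052444
theta 68.70019709896135 r 53.241651835573094 torque 0.4381273656772474
theta 68.64287502064188 r 53.246917280716616 torque 0.494193865026662
theta 68.69472246166552 r 53.21986480931196 torque 0.43498134258451465
t 21.5 clamp [-89.7032  38.2291  82.5095] F [-1.3858 -0.7316  9.4199] w -0.0001105492464650333
```

carry_out:
  moves: "0 -0.03 0 0.1 0; 0 -0.07 0 0.2 0; 0 -0.07 0 0.2 0"

```text
t: 21.8
tool_pos: [0.593, -0.0639, 0.0808]
eef_rot: [2.834, 1.351, -0.0]
contact_force: [-3.1, -0.2, 10.1]
width: -0.0
grip_force: 5.0
```

```bash
python3 -c "
from c import *
for i in range(6): tq();optics.get_image('wrist')
st()"
```

```text
theta 70.62215168676762 r 53.198868768341804 torque 0.44323668854077863
theta 70.61448671379934 r 53.17892038394519 torque 0.5040871404952965
theta 70.60305150137343 r 53.181604904053415 torque 0.5273667602547658
theta 70.60638780804071 r 53.17075869127471 torque 0.5197546140255405
theta 70.59462440049519 r 53.178828700971046 torque 0.5056199402220748
theta 70.60811614600645 r 53.17166795922342 torque 0.5325795470710122
t 22.1 clamp [-89.6452  37.4985  80.8409] F [-2.2976 -0.9151 11.3174] w 0.0003396122351457179
```

carry_out:
  moves: "0 -0.02 0 0.08 0; 0 -0.04 0 0.14 0; 0 -0.04 0 0.14 0"

```text
t: 22.4
tool_pos: [0.5928, -0.0643, 0.0798]
eef_rot: [2.833, 1.351, -0.0]
contact_force: [-1.7, 0.3, 12.0]
width: 0.0002
grip_force: 5.6
```

```bash
python3 -c "
from c import *
for i in range(6): tq();optics.get_image('wrist')
st()"
```

```text
theta 71.86832856756206 r 53.13819753029544 torque 0.568481023832737
theta 71.88236641725555 r 53.11253312891955 torque 0.5635416243021772
theta 71.87680246318595 r 53.1204072774942 torque 0.5344078126321445
theta 71.85634332326458 r 53.135307762356696 torque 0.5431141186434587
theta 71.88340718079351 r 53.12243097900333 torque 0.5373828071365233
theta 71.84869211429758 r 53.148724578563524 torque 0.540132449144457
t 22.7 clamp [-89.6082  37.0803  79.7833] F [-1.3866 -1.2097 11.5805] w -6.462723748527391e-05
```

The torque has risen 0.20 N m above free and the wheel has turned 6.9° past contact. Both point to about 19–20 N. Lifting straight off.

carry_out:
  moves: "0 0 0 -1 0; 0 0 0 -3 0; 0 0 0 -6 0; 0 0 0 -9 0; 0 0 0 -12 0; 0 0 0 -14 0; 0 0 0 -14 0; 0 0 0 -14 0"

```text
t: 23.5
tool_pos: [0.5925, -0.0634, 0.2163]
eef_rot: [-2.835, -1.352, 0.003]
contact_force: [-0.2, -0.4, -1.0]
width: 0.0001
grip_force: 0.0
```

```bash
python3 -c "
from c import *
st()
a,d,ci=grab('wrist');C=cl(pts(d,ci));ang(C)
k=(abs(C[...,0])<15)&(C[...,1]>-30)&(C[...,1]<20)&(C[...,2]>71)&(C[...,2]<75)&(a.min(-1)>200);print(k.sum(),np.percentile(C[k][:,1],[0.5,2,5]))
for n in('wrist','scene','top'):
    a,d,ci=grab(n);C=cl(pts(d,ci))
    t=np.hypot(C[...,0],C[...,1]+55)<24; t&=(C[...,2]>106)&(C[...,2]<116);q=C[t];print(n,'cap',t.sum(),np.percentile(q,[2,50,98],0) if t.sum() else '')
"
```

```text
t 23.5 clamp [-90.347   37.5624 216.3013] F [ 0.0792 -0.4311 -0.958 ] w 9.222388443955108e-05
[(-147, 11), (-144, 25), (-141, 39), (-138, 14), (-72, 4), (-69, 91), (-66, 430), (-63, 398), (-60, 37), (-6, 36), (-3, 101), (0, 35), (3, 23), (6, 14), (9, 4), (63, 87), (66, 375), (69, 212), (72, 50), (135, 4), (138, 14)]
1201 [-16.6208 -16.1932 -14.8631]
wrist cap 1038 [[-16.339  -71.0464 107.1144]
 [ -1.6585 -55.1122 110.724 ]
 [ 13.4583 -41.0827 112.1514]]
scene cap 100 [[-13.5572 -74.483  106.373 ]
 [  1.7434 -59.6385 109.0004]
 [ 17.6165 -42.9871 111.894 ]]
top cap 91 [[-14.5589 -69.4731 106.8019]
 [ -0.166  -55.2928 109.9645]
 [ 14.7225 -40.3331 114.4003]]
```

The bottle is seated at clamp (0, -55) mm with its cap top at about 110 mm, and the robot is clear of everything. Handing in.

```bash
python3 -c "
from plant import robot
print(robot.hand_in())"
```

```text
the job is handed in; nothing more can be done
None
```

The bottle stands upright in the V and the wheel is turned to an estimated 19–20 N of squeeze, and the job is handed in; I got no verdict back, and one push briefly read 38 N in total at the wrist, apparently when the gripper body pressed on a wheel ball, so the 25 N wheel limit may have been passed.

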